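# Crack open a plaster mould with a wedge

## Task

Crack the two-part plaster mould open: pick up the wooden wedge, feed its thin end flat into the pry slot in the mould's ledge, and push gently until the top half has just come up off the bottom half on that side, a gap of about 5 mm, its far edge still down on its keys. Finish still gripping the wedge there, the top half resting on it; do not let go. Lift with the wedge only, keep the gripper off the top half, and leave the other things on the bench where they are.

Things in the scene. Friction and masses are not known exactly. Their poses are not given: they have to be found in the camera images.
- wedge_grip (a point): Grip point of the wedge: on its centre line, 30 mm in from the butt end, 12 mm above its underside (half-way up: the wedge is 23.5 mm high here); grip across its 30 mm width. x axis along the wedge to the thin end, which is 88 mm ahead of this point; y across; z up
- wedge_tip (a point): Middle of the wedge's thin end, 1 mm above its underside; axes as for wedge_grip
- wedge: Loose mid-brown hardwood wedge, 45 g, 116 mm long, 30 mm wide; flat underside, height falling evenly from 31 mm at the butt to 2 mm at the thin end (1 mm per 4 mm). Lies flat on the bench, thin end away from the robot, turned up to 40 degrees either way, in a row with the brush and the loop tool, any of the three places. Origin: centre of its underside
- mould_base: Bottom half of the mould, fixed: grey-beige plaster block 205 mm long, 150 mm wide, 40 mm high on a plywood board 12 mm thick whose edge is 20 mm ahead of it. At one end it sticks out 25 mm past the top half as a ledge; the pry slot is cut into that ledge. Origin: on the bench, 105 mm further in than slot_mouth and 45 mm below it; axes as for slot_mouth
- slot_mouth (a point): Middle of the pry slot's floor at the open end of the ledge, 45 mm above the bench. The slot, 44 mm wide and 7 mm deep, is cut into the bottom half's top face and runs 83 mm from here to a wall: 25 mm open on the ledge, then 58 mm under the top half. x axis into the slot (level, the way to push, away from the robot and to its left), y across, z up
- seat (a point): Fixed point on the parting plane, 52 mm above the bench, 25 mm further in than slot_mouth and 7 mm above the slot's floor: where lip lies while the mould is closed. Axes as for slot_mouth
- mould_top: Top half of the mould: loose cream plaster slab 180 mm long (along x), 150 mm wide, 32 mm thick, 0.6 to 1 kg, pour hole 36 mm across in its top. It rests on the bottom half on three short keys (6 mm high, 1.5 mm play). Origin: on its underside, 80 mm further in than lip
- lip (a point): Middle of the top half's lower edge above the slot: at seat while closed, higher than seat by the gap when open. The wedge, flat on the slot's floor, first touches it with its thin end 20 mm past it; each further 4 mm of push lifts it 1 mm and the top half tilts about its far edge. The push takes about 4 to 15 N, more if the wedge is pressed down
- heel (a point): Middle of the top half's lower edge on the far side, 180 mm from lip along x; it stays down on the bottom half
- brush: Bystander: slim black paint brush, 200 mm, 10 mm thick, lying along x beside the wedge
- loop_tool: Bystander: trimming tool with wooden handle and steel wire loop, 200 mm long, 36 mm wide, 16 mm high, lying along x beside the wedge
- bowl: Bystander: dark stone bowl, 132 mm across, 62 mm high
- bottle: Bystander: pink squeeze bottle, 70 mm across, 200 mm high
- brush_cup: Bystander: white and blue cup with brushes standing in it, 80 mm across, 210 mm high
- tile: Bystander: painted tile, 110 x 110 x 9 mm

How it is judged:
On the way, in this order (a step that is already met when the one before it is completed fails the run):
1. the wedge is picked up off the bench in the gripper (height (world z) of wedge_grip above 0.035 m and contact force between the fingers and wedge above 1 N), for 0.2 s.
2. the wedge's thin end is in the pry slot under the top half (x of wedge_tip in the frame of seat above 0.005 m and z of wedge_tip in the frame of seat below 0 m and y of wedge_tip in the frame of seat between -0.022 and 0.022 m), for 0.1 s.
At the end, for the whole second after the job is handed in: Top half 3 to 8 mm up at the slot, far edge within 3 mm of seated, under 5 mm out of place; wedge flat in the slot (7 degrees), thin end 20 mm or more under the top half and carrying it (over 1 N), still gripped (over 2 N); gripper and arm off the top half; all still (z of lip in the frame of seat between 0.003 and 0.008 m and z of heel in the frame of seat between -0.003 and 0.003 m and x of lip in the frame of seat between -0.005 and 0.005 m and y of lip in the frame of seat between -0.005 and 0.005 m and x of wedge_tip in the frame of seat above 0.02 m and z of wedge_tip in the frame of seat below 0 m and angle between the z axis of wedge and the z axis of mould_base, either way round below 0.12 rad and contact force between wedge and mould_top above 1 N and contact force between the fingers and wedge above 2 N and contact force between each of the arm, the fingers and mould_top below 0.5 N and linear speed of each of mould_top, wedge below 0.02 m/s); the arm keeps its last pose, push and grip.
It fails at once if the top half is opened too far, tipped or shoved off its keys (z of lip in the frame of seat above 0.012 m or angle between mould_top's own z axis and vertical above 0.09 rad or distance of heel from where it was at the start of the episode above 0.012 m).
It fails at once if the gripper or arm pushes on the top half (contact force between any of the fingers, the arm and mould_top above 3 N).
It fails at once if the wedge is rammed into the top half (over 40 N) (contact force between wedge and mould_top above 40 N).
It fails at once if another thing on the bench is moved by more than 25 mm (distance of any of brush, loop_tool, bowl, bottle, brush_cup, tile from where it was at the start of the episode above 0.025 m).
It also fails if it takes over 42 s, if anything falls off the work surface, if the arm or the gripper's body presses on something with over 40 N, if the wrist force passes 120 N, or if a joint passes its speed limit or range.

## Robot

A 6-joint arm with a two-finger parallel gripper is mounted at the origin on the work surface. World frame = base frame: x ahead of the robot, y to its left, z up, the work surface at z = 0. Lengths are in m, angles in rad, forces in N, time in s.
With the tool pointing down it reaches from about 0.4 to 0.925 m from the base axis. Payload 12.5 kg.
Tool frame: the origin (TCP) lies on the centre line of the jaws, within the pads' length; the fingertips stand 17 mm ahead of it and the grasp point (between the pads) lies 2 mm behind it (r.tip_extent is the distance from the TCP to the fingertips, in m); z points along the fingers, y is the direction in which the jaws open and shut (so a half turn about z gives the same grasp; the last joint's range is limited). The gripper opens to 95 mm and grips with 3 to 60 N. Pads are 20 mm wide; open, the fingers measure 119 mm over their backs; the gripper's body (75 mm by 180 mm) begins 59 mm behind the grasp point.
Start: joints at [1.237, 0.491, 1.559, -0, 1.092, -0.106], TCP at [0.141, 0.609, 0.232] pointing down, gripper open.
Joint ranges: [-3.1, 3.1], [-0.84, 2.19], [0.05, 2.79], [-1.13, 4.28], [0.06, 2.93], [-2.69, 2.69]. Speed limits (rad/s): [2.22, 2.22, 2.79, 3.14, 3.14, 3.14].

## Interface

Orientations are given as a rotation vector (axis times angle).
In Python, from workcell import r gives the robot as it stands.
- The arm moves only by the tool servo_tool, never from a script. Its arguments are lists of equal length, an entry for each row: "gripper": the finger opening in mm, from 0 to 95.1; "delta_pos": the shift along the world's x, y, z in mm, a list of three; "yaw": the turn about the world's z in degrees. A call has 1 to 20 rows; each row shifts and turns the commanded pose from where the row before left it; what a row does not reach is not made up. A row lasts 1/10 s, in which the tool goes at most 50 mm and 8.59 degrees, less where a joint would pass 70% of its speed; a pose out of reach is approached as far as the arm can. A call is refused whole if a number of a shift passes 50 or a number of a turn 8.59, either way. A call with a gripper value outside its range is refused whole. The fingers move at their own pace and stop on an object; the grip force is fixed at half the most. Time passes only in rows, so rows that do not move let the fingers close. It gives the time, the measured TCP pose, the force and the opening at its end, in the units of the state.
- r.observe(): the state, without advancing time (a new reading comes with each control period).
- r.camera(name): name is "scene" or "top" or "wrist"; returns a dict with "img" (480x640x3 uint8, blue, green, red), "mtx" (3x3 intrinsics, pixels), "k1" (the pictures are not rectified: a ray, as slopes to the right and down, at radius r is drawn at 1 + k1 r^2 times it, then the intrinsics apply), "rvec" (rotation vector, rad) and "tvec" (3), from world to camera coordinates, as OpenCV has them; the wrist camera has in their place "T_tool_cam" (4x4, takes a point from camera to tool coordinates, whose origin is the TCP and whose axes are the flange's). Camera axes: x right, y down, z forward; pixel columns grow to the right and rows downward; lengths in m; the calibration is good to about 2 mm. A picture is of the moment at which its call begins: read the wrist's pose just before it. There is no depth.
- r.hand_in(): hands the job in, once; it reports no verdict.
The state is a dict: "clock": time; "joint_positions": joint angles; "joint_vel": joint speeds; "effort": joint torques, N m; "eef_pos": TCP position; "tool_rot": TCP orientation; "wrist_force": force on the tool from outside, world axes, zero at the start; "moment": the same for the moment, N m; "width": finger opening in m.
Only numpy, scipy, OpenCV 4.12 (cv2) and the standard library are available. Lean on these libraries where they do the work, as an engineer would, in place of code of your own. Each camera call takes 0.05 s, during which the arm holds its last target. There are 200 camera calls.

## Working session

There is one attempt and no reset: what is moved stays moved. The work goes in short steps, Python scripts to look and compute and a tool call to move; the robot and the scene stay as the last step left them, time stands still between calls to the robot, and variables do not carry over. Pictures are saved under pics/ and viewed, about 8 in all and at most 12, crops included, and the job is handed in when it is done.

Besides the shell and the picture viewer there is one more tool, called after "Emit:" as name([rows], argument=value, ...), one row to a line, values as JSON. servo_tool: Moves the arm, as the interface text tells. Its arguments: {"type":"object","properties":{"gripper":{"type":"array","items":{"type":"number"}},"delta_pos":{"type":"array","items":{"type":"array","items":{"type":"number"}}},"yaw":{"type":"array","items":{"type":"number"}}},"required":["gripper","delta_pos","yaw"]}

```bash
mkdir -p pics
cat > h.py <<'E'
import numpy as np, cv2
from workcell import r
def cam(n):
    s=r.observe(); c=r.camera(n); 
    if n=="wrist":
        R=cv2.Rodrigues(np.array(s["tool_rot"],float))[0]; T=np.eye(4); T[:3,:3]=R; T[:3,3]=s["eef_pos"]
        T=T@np.array(c["T_tool_cam"]); c["C"]=T[:3,3]; c["R"]=T[:3,:3]
    else:
        R=cv2.Rodrigues(np.array(c["rvec"],float))[0]; c["R"]=R.T; c["C"]=-R.T@np.array(c["tvec"],float).ravel()
    return c
def plane(c,uv,z):
    K=np.array(c["mtx"]); out=[]
    for u,v in np.atleast_2d(uv).astype(float):
        d=np.array([(u-K[0,2])/K[0,0],(v-K[1,2])/K[1,1]]); p=d.copy()
        for _ in range(20): p=d/(1+c["k1"]*(p@p))
        w=c["R"]@np.array([p[0],p[1],1]); out.append(c["C"]+w*(z-c["C"][2])/w[2])
    return np.array(out)
def proj(c,P):
    K=np.array(c["mtx"]); q=(np.atleast_2d(P)-c["C"])@c["R"]; p=q[:,:2]/q[:,2:]
    p=p*(1+c["k1"]*(p**2).sum(1,keepdims=True)); return p*[K[0,0],K[1,1]]+[K[0,2],K[1,2]]
E
python3 - <<'E'
from h import *
import pickle
print(r.observe())
for n in("top","scene"):
    c=cam(n); cv2.imwrite(f"pics/{n}0.png",c["img"]); pickle.dump(c,open(n+".pkl","wb")); print(n,c["C"],c["R"][:,2],c["mtx"][0][0],c["k1"])
E
```

```text
{'clock': 0.0, 'joint_positions': array([ 1.23740380e+00,  4.91551069e-01,  1.55946646e+00, -9.18325373e-06,
        1.09168795e+00, -1.05622967e-01]), 'joint_vel': array([-0.0014262 , -0.00104347, -0.00083356, -0.00147304,  0.00040032,
        0.00064101]), 'effort': array([ 1.83144781e-03, -6.12643647e+01, -2.58163923e+01,  6.93082390e-02,
        4.83112398e-02, -1.50392229e-04]), 'eef_pos': array([0.14104621, 0.6086399 , 0.23106115]), 'tool_rot': array([-3.56973403e-01, -3.12100929e+00,  1.70873852e-03]), 'wrist_force': array([ 0.0283408 ,  0.2267183 , -0.05221268]), 'moment': array([-0.01129943, -0.00917168,  0.01952867]), 'width': 0.09506835335658362}
top [0.30575426 0.02163246 1.39465811] [ 0.18736495  0.02437698 -0.98198785] 602.3353032662196 -0.17698619014954536
scene [ 1.01507602 -0.86433163  0.80576272] [-0.37591979  0.71531066 -0.58907976] 505.3863152349592 0.04994627736122098
```

View pics/top0.png

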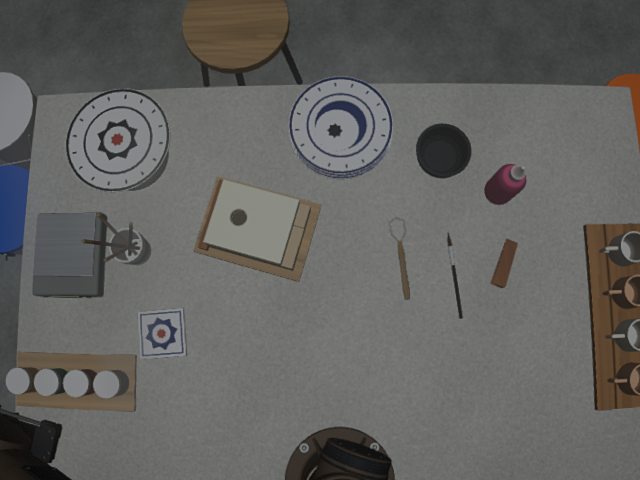

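View pics/scene0.png

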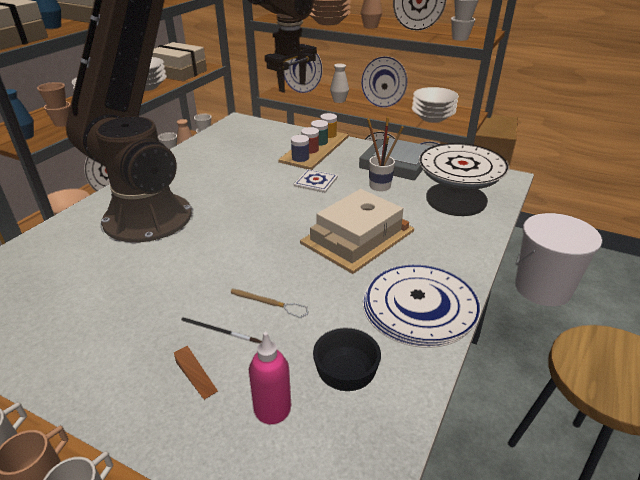

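Top view: the wedge is at about (504,263), the loop tool at (401,260), the brush at (455,275) and the mould at (260,228) with its ledge on the right (about 300,235). Next I'll zoom in on the wedge and mould.

Run:
```python
from h import *
import pickle
c=pickle.load(open("top.pkl","rb")); im=c["img"]
a=cv2.resize(im[170:290,185:330],None,fx=3.4,fy=5,interpolation=cv2.INTER_CUBIC)
a=cv2.resize(im[170:290,190:330],(560,480),interpolation=cv2.INTER_CUBIC)
b=cv2.resize(im[230:295,480:525],(240,int(65*240/45)),interpolation=cv2.INTER_CUBIC)
o=np.zeros((480,800,3),np.uint8); o[:,:560]=a; o[:b.shape[0],560:]=b; cv2.imwrite("pics/z.png",o)
hsv=cv2.cvtColor(im,cv2.COLOR_BGR2HSV); print(hsv[263,504],hsv[200,250],hsv[250,297], hsv[270,285])
m=((hsv[...,0]<15)&(hsv[...,1]>110)).astype(np.uint8); m[:, :480]=0;m[:,530:]=0;m[:225]=0;m[300:]=0
ct=max(cv2.findContours(m,cv2.RETR_EXTERNAL,cv2.CHAIN_APPROX_NONE)[0],key=cv2.contourArea)
print(cv2.minAreaRect(ct),cv2.contourArea(ct)); print(cv2.approxPolyDP(cv2.convexHull(ct),2,True).reshape(-1,2).tolist())
P=plane(c,ct.reshape(-1,2),0.0)[:,:2].astype(np.float32); print(cv2.minAreaRect(P), cv2.boxPoints(cv2.minAreaRect(P)))
```

```text
[ 12 113  81] [ 38  20 141] [21 53 92] [ 16  81 110]
((504.5000305175781, 263.0), (13.597792625427246, 45.85302734375), 18.434947967529297) 498.0
[[508, 240], [516, 245], [502, 286], [491, 282]]
((0.49088749289512634, -0.39696770906448364), (0.03232180327177048, 0.11187038570642471), 68.019287109375) [[ 0.4329693  -0.39101765]
 [ 0.5367078  -0.4328901 ]
 [ 0.5488057  -0.40291777]
 [ 0.44506717 -0.36104533]]
```

View pics/z.png

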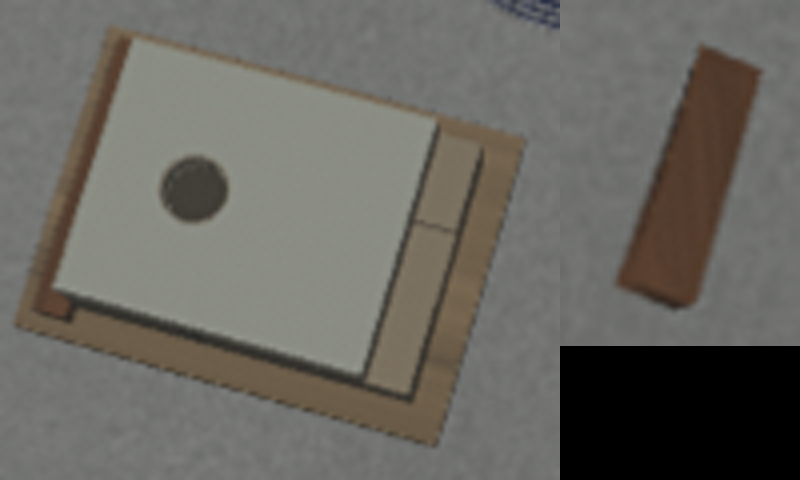

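Zoomed view: the wedge's thin end is at the top, near (512,242), and its dark butt face is at the bottom. The mould slab's corners are clear, the ledge's outer edge runs from about (310.5,207) to (293,269.5), and one slot wall shows near (298,226). Converting these to poses now.

Run:
```python
from h import *
import pickle
c=pickle.load(open("top.pkl","rb"))
L=plane(c,[(310.5,207),(293,269.5)],.052); T=plane(c,[(299,200.5),(280.75,264.25),(203.75,242.5),(222.5,179.5)],.084)
for P in(L,T): print(P.round(4).tolist())
print("len",np.linalg.norm(L[0]-L[1]),[np.linalg.norm(T[i]-T[i-1]) for i in range(4)])
far=(T[2]+T[3])/2; near=(T[0]+T[1])/2; d=far-near; ax=d[:2]/np.linalg.norm(d[:2])
print("psi",np.degrees(np.arctan2(d[1],d[0])),"edge psi",np.degrees(np.arctan2(*(L[0]-L[1])[[1,0]]))+90,np.degrees(np.arctan2(*(T[0]-T[1])[[1,0]]))+90)
print("mouth from ledge",L.mean(0)[:2],"from top",near[:2]-ax*.025,"from far",far[:2]-ax*.205)
s=plane(c,[(190+435/4,170+225/4)],.052)[0]; print("slot wall pt",s)
# wedge
W=plane(c,[(508,240),(516,245)],.001); B=plane(c,[(502,286),(491,282)],.0); B2=plane(c,[(480+(617-560)*.1875,230+286*.1875)],.031)
print("wedge thin",W[:,:2],W.mean(0)[:2],"butt",B[:,:2],B2)
```

```text
[[0.6197, 0.0585, 0.052], [0.4762, 0.099, 0.052]]
[[0.6275, 0.0833, 0.084], [0.4841, 0.1241, 0.084], [0.5347, 0.2967, 0.084], [0.6796, 0.2574, 0.084]]
len 0.14908383740220582 [np.float64(0.18171298741326927), np.float64(0.14916571062987402), np.float64(0.17985742137492866), np.float64(0.15013060946703066)]
psi 73.49030434918915 edge psi 74.23908127585008 74.12155436846552
mouth from ledge [0.54793651 0.07875826] from top [0.54869022 0.07972527] from far [0.54891319 0.08047752]
slot wall pt [0.57511589 0.08561752 0.052     ]
wedge thin [[ 0.5454096  -0.40868758]
 [ 0.53306763 -0.42750148]] [ 0.53923862 -0.41809453] butt [[ 0.43637298 -0.38751875]
 [ 0.44634328 -0.36156033]] [[ 0.43949816 -0.35210339  0.031     ]]
```

Emit:
servo_tool([
  [10,-15,20],
  [26,-34,20],
  [28,-36,15],
  [28,-36,15],
  [27,-36,0],
  [27,-36,0],
  [27,-36,0],
  [27,-36,0],
  [27,-36,0],
  [27,-36,0],
  [27,-36,0],
  [27,-36,0],
  [1,-45,0],
  [1,-45,0],
  [1,-45,0],
  [1,-45,0],
  [1,-45,0],
  [1,-45,0],
  [1,-45,0],
  [1,-45,0],
], gripper=[70,70,70,70,70,70,70,70,70,70,70,70,70,70,70,70,70,70,70,70], yaw=[-8,-8,-8,-8,-8,-8,-8,-8,-8,-8,-8,-8,-8,-8,-8,-8,-8,-8,-8,-8])

```text
clock: 2.1
eef_pos: [0.4567, -0.162, 0.3016]
tool_rot: [-3.136, -0.181, 0.0]
wrist_force: [0.9, -0.4, -0.1]
width: 0.0701
```

Emit:
servo_tool([
  [0,-40,0],
  [0,-40,-10],
  [0,-40,-20],
  [0,-40,-20],
  [0,-40,-25],
  [0,-23,-25],
  [0,0,0],
], gripper=[70,70,70,70,70,70,70], yaw=[-7,-7,-7,-4,-3.7,0,0])

```text
clock: 2.8
eef_pos: [0.4557, -0.3848, 0.1978]
tool_rot: [-3.082, 0.596, 0.007]
wrist_force: [-0.2, 0.5, -0.2]
width: 0.0699
```

Run:
```python
from h import *
import pickle
c=cam("wrist"); cv2.imwrite("pics/w1.png",c["img"]); pickle.dump(c,open("w1.pkl","wb")); s=r.observe(); print(s["eef_pos"],s["tool_rot"],c["C"],c["R"][:,2])
print(proj(c,[[.4575,-.385,0],[.539,-.418,0]]))
```

```text
[ 0.45629318 -0.38358333  0.19972273] [-3.08249657  0.59499178  0.00492832] [ 0.53358265 -0.41693442  0.35008022] [-0.27593929  0.11198483 -0.9546292 ]
[[315.426255   216.67141027]
 [315.61393744 127.80838724]]
```

View pics/w1.png

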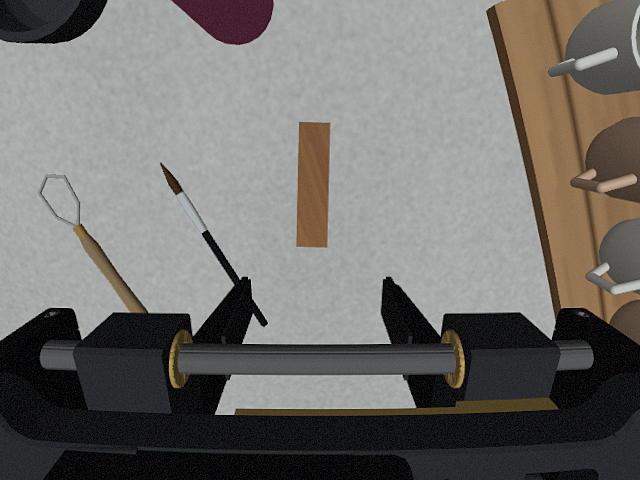

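The wedge shows clearly: thin end at row 122 (cols 299–330) and butt top edge at row 247 (cols 297–328). The brush handle's end, near (265,325), lies to the left. Localising the wedge by colour.

Run:
```python
from h import *
import pickle
c=pickle.load(open("w1.pkl","rb")); hsv=cv2.cvtColor(c["img"],cv2.COLOR_BGR2HSV)
m=((hsv[...,0]<16)&(hsv[...,1]>80)).astype(np.uint8); w=np.zeros_like(m); w[100:270,280:350]=m[100:270,280:350]
ct=max(cv2.findContours(w,cv2.RETR_EXTERNAL,cv2.CHAIN_APPROX_NONE)[0],key=cv2.contourArea)
q=cv2.approxPolyDP(cv2.convexHull(ct),4,True).reshape(-1,2); print(q.tolist())
q=q[np.argsort(q[:,1])]; t=plane(c,q[:2],.002); b=plane(c,q[2:4],.031)
T,B=t.mean(0)[:2],b.mean(0)[:2]; d=T-B; print("thin",T,"butt",B,"len",np.linalg.norm(d),"w",np.linalg.norm(t[0]-t[1]),np.linalg.norm(b[0]-b[1]))
y=np.arctan2(d[1],d[0]); u=np.array([np.cos(y),np.sin(y)]); g=((T-88*.001*u)+(B+.030*u))/2
s=r.observe(); R=cv2.Rodrigues(s["tool_rot"])[0]
print("yaw",np.degrees(y),"grip",g,T-.088*u,B+.03*u,"move",g-s["eef_pos"][:2],"tooly",np.degrees(np.arctan2(R[1,1],R[0,1])),"jaw err",np.degrees(y)-90-np.degrees(np.arctan2(R[1,1],R[0,1])))
# brush clearance in jaw direction
p=plane(c,[(265,325),(235,285)],.005)[:,:2]; n=np.array([-u[1],u[0]]); print("brush rel (along,across)",(p-g)@u,(p-g)@n)
print(c["R"].T@R[:,2] , s["clock"])
```

```text
[[329, 123], [326, 246], [297, 246], [299, 122]]
thin [ 0.54409113 -0.41839764] butt [ 0.43872794 -0.37347008] len 0.11454207853042486 w 0.02865522928164038 0.027998383936574063
yaw -23.093716176551773 grip [ 0.46473346 -0.38455901] [ 0.46314305 -0.38388085] [ 0.46632387 -0.38523717] move [ 0.00844028 -0.00097568] tooly -111.8502106024537 jaw err -1.2435055740980658
brush rel (along,across) [-0.13188721 -0.08319513] [0.05123266 0.08268663]
[-4.59074091e-04 -2.94452594e-01  9.55665977e-01] 2.85
```

Emit:
servo_tool([
  [4,-1,-20],
  [4.4,0,-40],
  [0,0,-40],
  [0,0,-35],
  [0,0,-25],
  [0,0,-15],
  [0,0,0],
  [0,0,0],
], gripper=[70,70,70,70,70,70,70,70], yaw=[-1.2,0,0,0,0,0,0,0])

```text
clock: 3.65
eef_pos: [0.4661, -0.3842, 0.028]
tool_rot: [3.078, -0.624, 0.002]
wrist_force: [0.1, -0.9, -0.4]
width: 0.07
```

Run:
```python
from h import *
for i in range(4):
    s=r.observe(); print(s["clock"],s["eef_pos"]); r.camera("wrist")
```

```text
3.65 [ 0.46614825 -0.3842074   0.02798193]
3.7 [ 0.4661954  -0.38441069  0.02826846]
3.75 [ 0.46617277 -0.38450185  0.02833457]
3.8 [ 0.4660608  -0.38453476  0.0282385 ]
```

Emit:
servo_tool([
  [-1.5,0,-5],
  [0,0,-3.5],
  [0,0,0],
  [0,0,0],
  [0,0,0],
  [0,0,0],
  [0,0,0],
  [0,0,0],
  [0,0,0],
  [0,0,0],
  [0,0,0],
  [0,0,0],
], gripper=[70,70,70,25,20,20,20,20,20,20,20,20], yaw=[0,0,0,0,0,0,0,0,0,0,0,0])

```text
clock: 5.05
eef_pos: [0.4641, -0.3841, 0.0182]
tool_rot: [3.079, -0.625, 0.0]
wrist_force: [-0.8, -0.4, 1.6]
width: 0.0299
```

Emit:
servo_tool([
  [0,0,10],
  [0,0,30],
  [0,0,30],
  [0,10,30],
  [4,20,20],
  [4,25,0],
  [4,27,0],
  [4,28,0],
  [4,28,0],
  [4,28,0],
  [4,28,0],
  [4,28,0],
  [4,28,0],
  [4,28,0],
  [4,28,0],
  [4,28,0],
  [6,26,0],
  [0,0,0],
  [0,0,0],
], gripper=[20,20,20,20,20,20,20,20,20,20,20,20,20,20,20,20,20,20,20], yaw=[0,0,0,5,7,7,7,7,7,7,7,7,7,7,8,8,6,0,0])

```text
clock: 6.95
eef_pos: [0.518, -0.024, 0.1386]
tool_rot: [2.508, 1.891, 0.0]
wrist_force: [-0.1, 0.4, -0.4]
width: 0.0296
```

Run:
```python
from h import *
import pickle
for i in range(3): r.camera("wrist")
c=cam("wrist"); cv2.imwrite("pics/w2.png",c["img"]); pickle.dump(c,open("w2.pkl","wb")); s=r.observe(); R=cv2.Rodrigues(s["tool_rot"])[0]
print(s["clock"],s["eef_pos"],s["width"],s["wrist_force"],"wedge yaw",np.degrees(np.arctan2(R[1,1],R[0,1]))+90, "tilt",R[:2,2])
```

```text
7.15 [ 0.5179198  -0.02500026  0.13830495] 0.029915890589681245 [ 0.22539481 -0.51268641 -0.8719294 ] wedge yaw 73.92635404658702 tilt [ 0.00015134 -0.00010611]
```

View pics/w2.png

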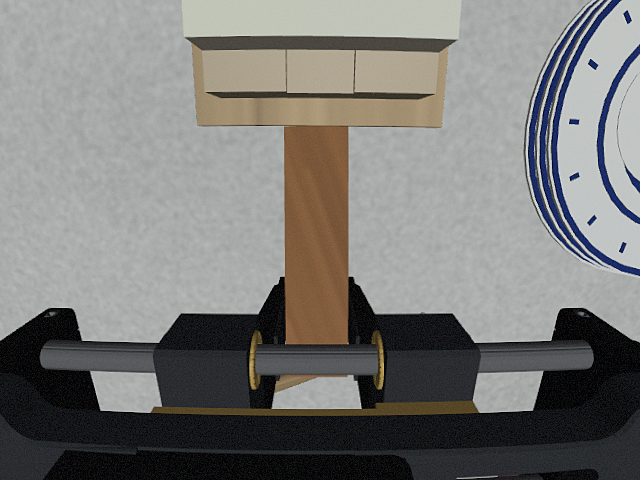

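The wedge is gripped straight, its tip at row 126 (cols 284–348). The slot spans about cols 287–354 in the ledge, with its front edge near row 93. Computing the offset between tip and slot.

Run:
```python
from h import *
import pickle
c=pickle.load(open("w2.pkl","rb")); s=r.observe(); R=cv2.Rodrigues(s["tool_rot"])[0]; p=s["eef_pos"]
u=-R[:2,0]; a=np.arctan2(R[1,1],R[0,1])+np.pi/2; u=np.array([np.cos(a),np.sin(a)]); n=np.array([-u[1],u[0]])
rel=lambda P:[((q[:2]-p[:2])@u*1e3,(q[:2]-p[:2])@n*1e3) for q in P]
f=lambda P:np.round(rel(P),1).tolist()
print("tip",f(plane(c,[(284.5,126),(348.5,126)],p[2]-.0182+.002)))
print("slot mouth floor",f(plane(c,[(287,93.5),(354.5,93.5)],.045)))
print("slot top @back",f(plane(c,[(286.5,50),(354.5,50)],.052)))
print("ledge front corners",f(plane(c,[(207,92),(434,93)],.052)), "slab lower edge z=.052 ",f(plane(c,[(204,49),(437,51)],.052)))
print("slab top edge",f(plane(c,[(186,37),(459,40)],.084)))
g=c["img"][:,:,1].astype(int); print(g[84:102,320],g[60,278:295],g[60,346:362])
for m in ([.5485,.0795],): print("mouth topcam",f([np.array(m)]))
```

```text
tip [[86.7, 14.4], [86.7, -15.3]]
slot mouth floor [[109.4, 19.1], [109.5, -25.6]]
slot top @back [[134.6, 18.4], [134.7, -24.3]]
ledge front corners [[110.2, 70.4], [109.7, -76.6]] slab lower edge z=.052  [[136.0, 70.5], [135.0, -76.6]]
slab top edge [[135.2, 70.6], [134.0, -78.3]]
[166 164 164 168 170 167 168 172 173  70  40  49  42  56 126 162 155 152] [166 169 162 168 165 164 171 137 124 159 166 162 164 166 168 165 167] [166 169 167 165 167 168 171 176  65 110 178 168 170 173 170 166]
mouth topcam [[108.9, -0.5]]
```

Emit:
servo_tool([
  [2.4,-0.7,-20],
  [0,0,-25],
  [0,0,-20],
  [0,0,-8],
  [0,0,0],
  [0,0,0],
], gripper=[20,20,20,20,20,20], yaw=[0,0,0,0,0,0])

```text
clock: 7.75
eef_pos: [0.5207, -0.0252, 0.0658]
tool_rot: [2.508, 1.89, 0.001]
wrist_force: [0.7, -0.2, -0.3]
width: 0.0298
```

Run:
```python
from h import *
for i in range(2): r.camera("top")
c=cam("wrist"); a=c["img"][20:150,180:460]; a=cv2.resize(a,(560,260)); sc=cam("scene"); 
q=proj(sc,[[.5485,.0795,.045]])[0].astype(int); print(q)
b=cv2.resize(sc["img"][q[1]-40:q[1]+40,q[0]-70:q[0]+70],(560,320),interpolation=cv2.INTER_CUBIC)
cv2.imwrite("pics/w3.png",np.vstack([a,b])); s=r.observe(); print(s["clock"],s["eef_pos"],s["wrist_force"],s["width"])
```

```text
[328 240]
7.95 [ 0.52077509 -0.02491718  0.06596331] [-0.08166415 -0.66302311 -0.45473807] 0.0295428109019264
```

View pics/w3.png

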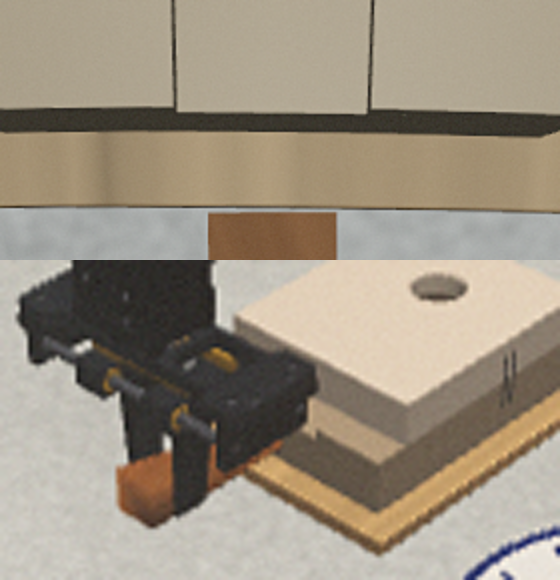

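Emit:
servo_tool([
  [2.8,9.6,0],
  [2.8,9.6,0],
  [2.8,9.6,0],
  [2.8,9.6,0],
  [0,0,0],
  [0,0,-1],
  [0,0,0],
  [0,0,-0.5],
  [0,0,0],
], gripper=[20,20,20,20,20,20,20,20,20], yaw=[0,0,0,0,0,0,0,0,0])

```text
clock: 8.85
eef_pos: [0.5316, 0.0133, 0.0636]
tool_rot: [-2.509, -1.891, 0.0]
wrist_force: [0.1, -0.3, 0.5]
width: 0.0302
```

```bash
cat > chk.py <<'E'
from h import *
import sys
F=[];P=[]
for i in range(4):
    s=r.observe(); F.append(s["wrist_force"]); P.append(s["eef_pos"]); c=cam("wrist")
u=np.array([.2807,.9598,0]); f=np.mean(F,0); print(s["clock"],"tcp",np.mean(P,0).round(4),"F",f.round(2),"push",-f@u,"lat",f@[-.96,.28,0],"w",s["width"])
if len(sys.argv)>1: cv2.imwrite(sys.argv[1],cv2.resize(c["img"][0:200,180:460],(700,500),interpolation=cv2.INTER_CUBIC))
E
python3 chk.py pics/w4.png
```

```text
9.0 tcp [0.5316 0.0133 0.0636] F [ 0.12  0.07 -0.56] push -0.10431696356685277 lat -0.0901217780148185 w 0.029606686820415038
```

View pics/w4.png

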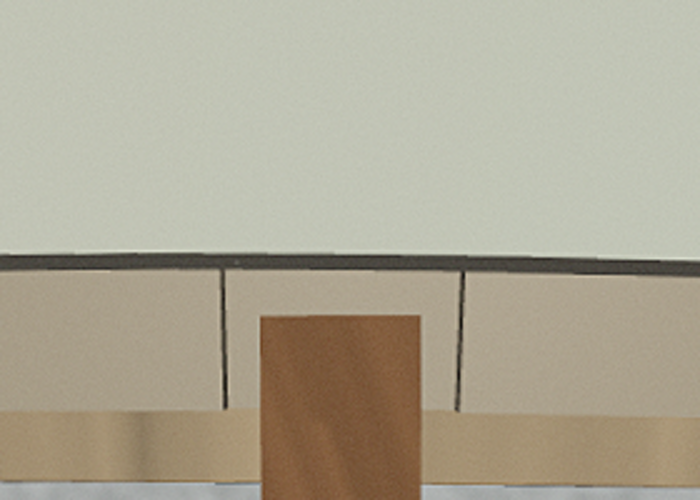

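The wedge is centred in the slot (340 vs 342) with its tip about 8 mm short of the lip. No contact yet, so I'm continuing and feeling for the floor.

Emit:
servo_tool([
  [2.8,9.6,0],
  [1.7,5.8,0],
  [0,0,-0.5],
  [0,0,0],
  [0,0,0],
], gripper=[20,20,20,20,20], yaw=[0,0,0,0,0])

```text
clock: 9.55
eef_pos: [0.5361, 0.029, 0.0632]
tool_rot: [2.508, 1.892, 0.0]
wrist_force: [0.3, -0.4, 0.3]
width: 0.03
```

```bash
python3 chk.py
```

```text
9.7 tcp [0.5361 0.0289 0.0632] F [ 0.12 -0.25  0.3 ] push 0.20725809334912534 lat -0.18258404734782596 w 0.02990861287007516
```

Emit:
servo_tool([
  [0,0,-0.5],
  [0,0,0],
  [0,0,0],
], gripper=[20,20,20], yaw=[0,0,0])

```text
clock: 10.05
eef_pos: [0.5361, 0.0288, 0.0629]
tool_rot: [2.508, 1.891, 0.0]
wrist_force: [-1.8, -2.0, 5.5]
width: 0.0299
```

```bash
python3 chk.py
```

```text
10.2 tcp [0.5361 0.0288 0.0629] F [-1.98 -1.79  5.29] push 2.2752569229147137 lat 1.399243288897058 w 0.029617860636171816
```

Emit:
servo_tool([
  [0,0,0.4],
  [0.8,2.9,0],
  [0.8,2.9,0],
  [0.8,2.9,0],
  [0.8,2.9,0],
  [0.8,2.9,0],
  [0,0,0],
], gripper=[20,20,20,20,20,20,20], yaw=[0,0,0,0,0,0,0])

```text
clock: 10.95
eef_pos: [0.5401, 0.0436, 0.0631]
tool_rot: [2.508, 1.892, -0.001]
wrist_force: [-1.2, -3.0, 3.2]
width: 0.0297
```

```bash
python3 chk.py
```

```text
11.1 tcp [0.5401 0.0436 0.0631] F [-0.75 -2.62  3.16] push 2.726205678204764 lat -0.014586926424844937 w 0.029859318469633963
```

Emit:
servo_tool([
  [0.6,1.9,0.2],
  [0.6,1.9,0],
  [0.5,1.9,0],
  [0.6,1.9,0],
  [0,0,0],
  [0,0,0],
], gripper=[20,20,20,20,20,20], yaw=[0,0,0,0,0,0])

```text
clock: 11.75
eef_pos: [0.5422, 0.0508, 0.0631]
tool_rot: [-2.508, -1.892, 0.001]
wrist_force: [-2.5, -6.1, 1.9]
width: 0.0296
```

```bash
python3 chk.py
```

```text
11.9 tcp [0.5422 0.0508 0.0631] F [-2.38 -5.14  2.5 ] push 5.599542238922823 lat 0.8431614525664837 w 0.029699618945193126
```

Emit:
servo_tool([
  [0.6,1.9,0],
  [0.6,1.9,0],
  [0.5,1.9,0],
  [0.6,1.9,0],
  [0,0,0],
  [0,0,0],
  [0,0,0],
], gripper=[20,20,20,20,20,20,20], yaw=[0,0,0,0,0,0,0])

```text
clock: 12.65
eef_pos: [0.5444, 0.0584, 0.0631]
tool_rot: [-2.508, -1.892, 0.001]
wrist_force: [-2.8, -4.9, 3.5]
width: 0.0297
```

```bash
python3 chk.py
python3 - <<'E'
from h import *
c=cam("wrist"); sc=cam("scene"); 
a=cv2.resize(c["img"][60:300,150:490],(500,353))
b=cv2.resize(sc["img"][185:275,295:420],(500,360),interpolation=cv2.INTER_CUBIC)
a=cv2.resize(c["img"],(400,300)); 
o=np.vstack([np.hstack([a,cv2.resize(c["img"][100:300,200:440],(400,300))[:300]]),cv2.resize(sc["img"][185:275,300:413],(800,300),interpolation=cv2.INTER_CUBIC) if 0 else np.hstack([cv2.resize(sc["img"][185:275,295:415],(400,300),interpolation=cv2.INTER_CUBIC),cv2.resize(cv2.imread("pics/scene0.png")[185:275,295:415],(400,300),interpolation=cv2.INTER_CUBIC)])])
cv2.imwrite("pics/f1.png",o); cv2.imwrite("pics/wf.png",c["img"]); cv2.imwrite("pics/sf.png",sc["img"])
E
```

```text
12.8 tcp [0.5445 0.0584 0.0632] F [-2.18 -5.33  2.48] push 5.728776787837165 lat 0.6036214772056734 w 0.030343674373950552
```

View pics/f1.png

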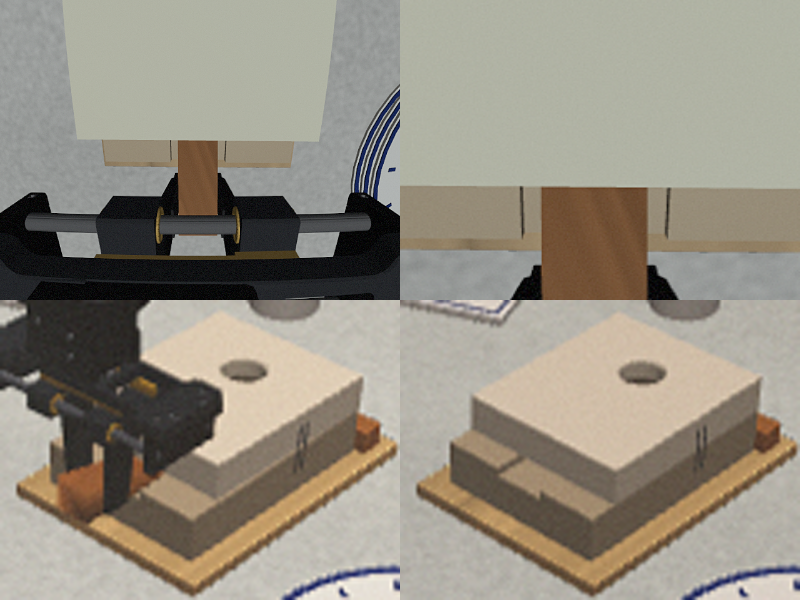

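The slab is visibly up at the slot side: in the scene view its near corner rose about 2 px while the far corner didn't move. The gripper is clear of the slab. Now measuring the lift.

Run:
```python
from h import *
from scipy.optimize import minimize_scalar
import pickle
# scene: near top corner and far corners, sub-pixel, before/after
c0=pickle.load(open("scene.pkl","rb"))
A=cv2.imread("pics/scene0.png",0); B=cv2.imread("pics/sf.png",0); tc=(cv2.TERM_CRITERIA_EPS+cv2.TERM_CRITERIA_MAX_ITER,50,.01)
pa=np.array([[[360.1,236.3]],[[403.3,208]]],np.float32); pb=np.array([[[360.4,233.9]],[[403.6,208.2]]],np.float32)
a=cv2.cornerSubPix(A,pa,(3,3),(-1,-1),tc).reshape(-1,2); b=cv2.cornerSubPix(B,pb,(3,3),(-1,-1),tc).reshape(-1,2); print(a,b)
P=plane(c0,a[:1],.084)[0]; P2=P+[0,0,.005]; print("px per 5mm",proj(c0,[P])-proj(c0,[P2]),"moved",a-b)
# wrist: front top edge length
c=cam("wrist"); g=cv2.cvtColor(c["img"],cv2.COLOR_BGR2HSV)[...,2].astype(float); im=c["img"].astype(int)
print(c["img"][215,110:135].tolist()[::4]); 
m=cv2.inRange(c["img"],(int(im[180,320].min())-25,)*3,(255,)*3); 
hs=cv2.cvtColor(c["img"],cv2.COLOR_BGR2HSV)
m=((hs[...,0]>25)&(hs[...,0]<50)&(hs[...,1]>15)&(hs[...,2]>150)).astype(np.uint8); m=cv2.morphologyEx(m,cv2.MORPH_OPEN,np.ones((5,5)))
ct=max(cv2.findContours(m,cv2.RETR_EXTERNAL,cv2.CHAIN_APPROX_NONE)[0],key=cv2.contourArea); q=cv2.approxPolyDP(ct,5,True).reshape(-1,2); print(q.tolist())
q=q[np.argsort(-q[:,1])][:2]
for z in(.084,.087,.089,.091,.094): p=plane(c,q,z); print(z,np.linalg.norm(p[0]-p[1]),(p.mean(0)[:2]-r.observe()["eef_pos"][:2])@[.2807,.9598])
c=pickle.load(open("w2.pkl","rb")); p=plane(c,[(186,37),(459,40)],.084); print(np.linalg.norm(p[0]-p[1]))
```

```text
[[359.15997 235.75822]
 [402.79614 207.82639]] [[359.61618 234.14465]
 [403.35068 207.55003]]
px per 5mm [[-0.08571405  1.65706427]] moved [[-0.45620728  1.6135712 ]
 [-0.5545349   0.27635193]]
[[149, 152, 150], [148, 152, 148], [153, 153, 150], [161, 168, 165], [164, 179, 176], [163, 178, 175], [164, 179, 175]]
[[100, 0], [124, 222], [509, 225], [537, 0]]
0.084 0.15366489464542202 0.049470127529023904
0.087 0.15016747103841735 0.05022273132172395
0.089 0.14783585530041415 0.050724467183524004
0.091 0.14550423956241101 0.05122620304532406
0.094 0.14200681595540626 0.0519788068380241
0.14885387068960385
```

Three estimates put the lift at about 4–4.5 mm. I'll push 3 mm more to get to the middle of the range.

Emit:
servo_tool([
  [0.4,1.5,0],
  [0.4,1.4,0],
  [0,0,0],
  [0,0,0],
  [0,0,0],
], gripper=[20,20,20,20,20], yaw=[0,0,0,0,0])

```text
clock: 13.5
eef_pos: [0.5452, 0.0612, 0.0631]
tool_rot: [-2.508, -1.892, 0.001]
wrist_force: [-1.4, -6.2, 2.4]
width: 0.0301
```

```bash
python3 chk.py
python3 - <<'E'
from h import *
c0=cam("scene"); B=cv2.cvtColor(c0["img"],cv2.COLOR_BGR2GRAY); tc=(cv2.TERM_CRITERIA_EPS+cv2.TERM_CRITERIA_MAX_ITER,50,.01)
b=cv2.cornerSubPix(B,np.array([[[359.6,234]],[[403.4,207.6]]],np.float32),(3,3),(-1,-1),tc).reshape(-1,2); print(np.array([[359.16,235.76],[402.8,207.83]])-b)
c=cam("wrist"); hs=cv2.cvtColor(c["img"],cv2.COLOR_BGR2HSV)
m=((hs[...,0]>25)&(hs[...,0]<50)&(hs[...,1]>15)&(hs[...,2]>150)).astype(np.uint8); m=cv2.morphologyEx(m,cv2.MORPH_OPEN,np.ones((5,5)))
ct=max(cv2.findContours(m,cv2.RETR_EXTERNAL,cv2.CHAIN_APPROX_NONE)[0],key=cv2.contourArea); q=cv2.approxPolyDP(ct,5,True).reshape(-1,2); q=q[np.argsort(-q[:,1])][:2]; print(q.tolist())
p=plane(c,q,.088); print("lip ahead",(p.mean(0)[:2]-r.observe()["eef_pos"][:2])@[.2807,.9598],np.linalg.norm(p[0]-p[1]))
E
```

```text
13.65 tcp [0.5452 0.0612 0.0631] F [-1.72 -6.04  2.47] push 6.283920932824378 lat -0.04050381935410141 w 0.029593001790033515
[[-1.08868774  1.96626831]
 [-0.5142395   0.28402527]]
[[509, 233], [124, 229]]
lip ahead 0.047432502127234016 0.1500049603916386
```

```bash
python3 -c "
from workcell import r
print(r.hand_in()); s=r.observe(); print(s['clock'],s['wrist_force'],s['width'])"
```

```text
the job is handed in; nothing more can be done
None
the job is handed in; nothing more can be done
```

The mould is cracked open at the slot by an estimated 5 mm, and I handed the job in at about 13.8 s. The hand-in gave no verdict, so these are my own last checks.

I picked up the wedge at its grip point, fed it centred into the pry slot and touched the slot floor lightly, about 5 N for a moment. I then pushed in small steps. The wedge is still gripped in the slot.

**Lift:**
- The tip is about 40 mm past the lip, which by the wedge's slope gives about 5.0 mm.
- The scene camera showed the near corner up about 2 px. That is roughly 5–6 mm; a small common shift of about 0.3 px accounts for the spread.
- Before the final 3 mm push, the length of the slab's front edge in the wrist camera suggested only 3–4 mm. That reading is less precise than the other two, but all of them fall within 3–8 mm.

**Forces:** The push is steady at about 6 N, with about 2.5 N pressing the wedge onto the floor. The finger opening stays at 30 mm on the wedge.

**Clearance:** The last wrist view shows the gripper off the top half. The far corner moved only about 0.5 px, roughly 1 mm, which fits the play in the keys. I did not measure the lateral shift or the far-edge height more closely than that. I also didn't re-check the bystanders' positions at the end; the moves were planned clear of them.

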